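# Tip the ball carrier and clamp it

### The job

Without touching the polished steel ball, lift the grey ball carrier clear of the breadboard by its square grip post and tip it about 40 degrees (no steeper than 50) with the empty end down, holding it so until the ball has rolled into that end's pocket, then bring it level and stand it on the clamp's bed between the open jaws, lengthwise along them and midway along their length. Then let go of it and crank the clamp's handle clockwise until the sliding jaw presses the carrier snugly and squarely against the fixed jaw, with the ball still in its new pocket. Leave the other things on the breadboard where they stand.

Things in the scene. Friction and masses are not known exactly. Their poses are not given: they have to be found in the camera images.
- carrier: Loose grey plastic ball carrier, 0.35 kg: open trough 180 mm long (its x), 60 mm wide (y); floor 6 mm, side walls 8 mm thick and 30 mm high, end walls 40 mm high. Origin: centre of the underside. Starts level on the breadboard (top at z = 12 mm), at the robot's left, the ball in the pocket of its +x end, away from the robot; its -x end is empty. A bridge over its middle bears the grip post.
- carrier_post (a point): Where to grip: on the axis of the carrier's square grip post, 88 mm above the underside. The post is 28 x 28 mm and stands 62 to 104 mm above the underside, on a bridge 28 mm long (along x) and 60 mm wide, under which the ball passes.
- empty_pocket (a point): Where the ball's centre rests in the pocket at the carrier's -x end (x = -63, z = 25 mm in the carrier's frame); the other pocket mirrors it at x = +63 mm. The channel is 44 mm wide; the middle 104 mm of its floor is 3 mm higher than the pockets, so the ball stays in a pocket until the carrier is tipped about 33 degrees.
- ball_center (a point): Centre of the polished steel ball, diameter 38.1 mm, 0.2 kg, lying in the carrier.
- clamp: Fixed steel and aluminium clamp at the robot's right. Origin: on the breadboard, under where the carrier's middle ends up when clamped. Bed 200 mm (x) by 130 mm, top 10 mm above the origin. Fixed jaw on the bed: 130 mm along x, 28 mm high, face at y = +30 mm, looking to -y. Gearbox under the crank: 44 mm square, centre at y = -130 mm, top 58 mm above the origin.
- jaw: Sliding steel jaw, 120 mm long along the clamp's x, 28 mm high, face looking to +y. Its frame coincides with the clamp's at crank 0, when its face is at clamp y = -48 mm, and moves +6 mm in y per rad of crank. With the carrier clamped (carrier centre at clamp y = 0) the face is at y = -30 mm, crank about 3.0 rad.
- crank (a joint): Angle of the clamp's crank, 0 to 3.5 rad, starts at 0 to 0.5; grows clockwise seen from above, closing the jaw 6 mm per rad; stays where it is left. Vertical axis at x = 0, y = -130 mm in the clamp's frame. The crank arm points along the clamp's +x at 0, its -y at 1.57, its -x at 3.14.
- crank_handle (a point): Middle of the crank's upright brass handle, a freely spinning sleeve of diameter 22 mm and height 50 mm, 50 mm from the crank's axis; this point is 100 mm above the clamp's origin and 20 mm below the handle's top.
- post_a: Bystander: upright stainless steel post, diameter 25 mm, height 100 mm, between the carrier and the clamp. Origin: centre of underside.
- post_b: Bystander: upright stainless steel post, diameter 25 mm, height 75 mm. Origin: centre of underside.
- lens_tube: Bystander: upright grey plastic lens tube, diameter 42 mm, height 100 mm. Origin: centre of underside.
- iris: Bystander: squat black iris diaphragm, diameter 64 mm, height 34 mm, with a short lever. Origin: centre of underside.
- mirror_stand: Bystander: slotted steel stand with an upright round silver mirror, 60 x 70 mm foot, 88 mm high. Origin: centre of underside.
- mirror_mount: Bystander: brass kinematic mirror mount, 62 mm wide, 100 mm high. Origin: centre of underside.
- adjuster: Bystander: knurled brass adjuster knob on a steel base, diameter 44 mm, height 38 mm. Origin: centre of underside.
There are look-alikes about, which are no part of the job. What is shaped like the part that bears ball_center but blue or orange is not meant.

How it is judged:
By the outcome, as a careful person would: the job done as asked, in the order asked, and still so for the second after the job is handed in, with the robot touching nothing.
It also fails if it takes over 64 s, if anything falls off the work surface, if the arm or the gripper's body presses on something with over 40 N, if the wrist force passes 120 N, or if a joint passes its speed limit or range.

### The arm

A 6-joint arm with a two-finger parallel gripper is mounted at the origin on the work surface. World frame = base frame: x ahead of the robot, y to its left, z up, the work surface at z = 0. Lengths are in m, angles in rad, forces in N, time in s.
With the tool pointing down it reaches from about 0.3 to 0.775 m from the base axis. Payload 14.6 kg.
Tool frame: the origin (TCP) lies midway between the tips of the shut fingers; the grasp point (between the pads) lies 19 mm behind it (ctrl.pinch_z is the z of the grasp point in the tool frame, in m); z points along the fingers, y is the line along which they close (so a half turn about z gives the same grasp; the last joint's range is limited). The gripper opens to 94 mm and grips with 3 to 60 N. Pads are 16 mm wide; open, the fingers measure 119 mm over their backs; the gripper's body (75 mm by 177 mm) begins 78 mm behind the grasp point.
Start: joints at [1.09, 0.3, 1.521, -0, 1.321, -0.067], TCP at [0.221, 0.504, 0.205] pointing down, gripper open.
Joint ranges: [-3.03, 3.03], [-0.79, 2.21], [0.23, 2.52], [-1.04, 4.18], [0, 3.07], [-2.55, 2.55]. Speed limits (rad/s): [2.22, 2.22, 2.57, 3.14, 3.14, 3.14].

### API

Orientations are given as [roll, pitch, yaw] about the fixed x, y, z axes, in that order (R = Rz(yaw) Ry(pitch) Rx(roll)).
In Python, from station import ctrl, camera, ticket gives the robot as it stands. The module is installed in compiled form; this text tells all that it offers.
- The arm moves only by the shell command python3 -m inch 'ROWS' [FORCE]. ROWS is text: rows parted by semicolons, each of 7 numbers parted by spaces: the opening, from -1 (shut) to 1 (fully open), then the shift along the tool's x, y, z in units of 0.03 m (1.0 is 0.03 m), then the turn, a rotation vector about the tool's x, y, z in units of 10 degrees (1.0 is 10 degrees). In form: grip dx dy dz rx ry rz; .... A call has 1 to 10 rows; each row shifts and turns the commanded pose from where the row before left it, along the tool's axes as they then stand; what a row does not reach is not made up. A row lasts 1/8 s, in which the tool goes at most 62.5 mm and 10.7 degrees, less where a joint would pass 70% of its speed; a pose out of reach is approached as far as the arm can. A call with a number of a shift or a turn outside -1 to 1 is refused whole. A call with a gripper value outside its range is refused whole. The fingers move at their own pace and stop on an object; FORCE is the grip in N (left out, the last holds). Time passes only in rows, so rows that do not move let the fingers close. It gives the time, the measured TCP pose, the force, the opening and the grip force at its end, in the units of the state.
- ctrl.get_obs(): the state, without advancing time (a new reading comes with each control period).
- camera(name): name is "side" or "top"; returns a dict with "img" (384x512x3 uint8, blue, green, red), "range_z" (384x512 float32, m along the optical axis (not along the pixel's ray), 0 where there is no reading), "intrinsics" (3x3 intrinsics, pixels), "view" (4x4, takes a point from world to camera coordinates). Camera axes: x right, y down, z forward; pixel columns grow to the right and rows downward; lengths in m; the calibration is good to about 2 mm. A picture is of the moment at which its call begins.
- ticket.hand_in(): hands the job in; it is judged then, once.
The state is a dict: "time_s": time; "qpos": joint angles; "joint_vel": joint speeds; "tau": joint torques, N m; "ee_pos": TCP position; "eef_rot": TCP orientation; "force": force on the tool from outside, world axes, zero at the start; "moment": the same for the moment, N m; "grip_width": finger opening in m; "grip_force": force on a finger pad.
Only numpy, scipy, OpenCV 4.12 (cv2) and the standard library are available. Lean on these libraries where they do the work, as an engineer would, in place of code of your own. Each camera call takes 0.05 s, during which the arm holds its last target. There are 200 camera calls.

## Working session

There is one attempt and no reset: what is moved stays moved. The work goes in short steps, Python scripts to look and compute and a shell command to move; the robot and the scene stay as the last step left them, time stands still between calls to the robot, and variables do not carry over. Pictures are saved under pics/ and viewed, at most 10 in all, crops included, and the job is handed in when it is done.

```bash
mkdir -p pics; python3 - <<'E'
from station import ctrl,camera
import cv2,numpy as np
for n in("top","side"):
    c=camera(n); cv2.imwrite(f"pics/{n}0.png",c["img"]); np.savez(f"{n}0.npz",**c)
    print(n,c["intrinsics"].round(1).tolist(),c["view"].round(3).tolist())
print(ctrl.get_obs(), ctrl.pinch_z)
E
```

```text
top [[470.1, 0.0, 249.3], [0.0, 470.1, 192.7], [0.0, 0.0, 1.0]] [[-0.018, -1.0, -0.003, 0.124], [-0.972, 0.018, -0.233, 0.488], [0.233, -0.001, -0.973, 1.744], [0.0, 0.0, 0.0, 1.0]]
side [[366.7, 0.0, 251.8], [0.0, 366.7, 192.8], [0.0, 0.0, 1.0]] [[-1.0, -0.001, -0.021, 0.48], [0.017, 0.568, -0.823, 0.022], [0.013, -0.823, -0.568, 1.246], [0.0, 0.0, 0.0, 1.0]]
{'time_s': 0.1, 'qpos': array([ 1.09039274e+00,  3.00399970e-01,  1.52155071e+00,  2.98256736e-06,
        1.32073611e+00, -6.66000369e-02]), 'joint_vel': array([ 1.16782376e-03, -2.66351791e-03,  3.56252654e-06, -8.52514865e-04,
        5.39741503e-04,  8.22491958e-04]), 'tau': array([ 7.93696054e-04, -5.32650304e+01, -3.53283334e+01,  7.09290057e-02,
        2.34597491e-02, -3.07264281e-05]), 'ee_pos': array([0.22103417, 0.50334792, 0.20493821]), 'eef_rot': array([-3.14050114e+00, -7.56980357e-05,  2.72778832e+00]), 'force': array([-0.65608159,  0.0477646 , -0.86988301]), 'moment': array([-0.05795297, -0.00143285,  0.00167435]), 'grip_force': 0.0, 'grip_width': 0.0938068454711501} -0.0188
```

View pics/top0.png

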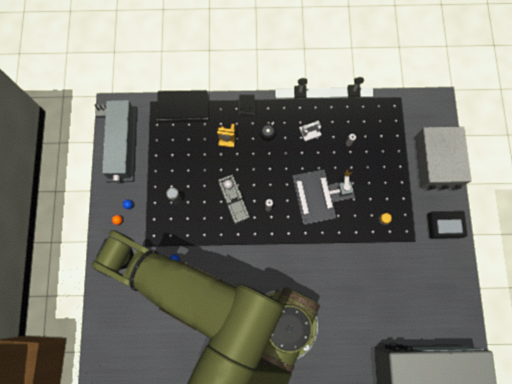

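View pics/side0.png

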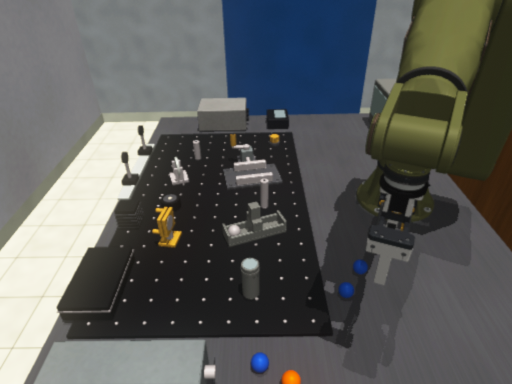

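The top view shows the grey carrier near (234,198) with the ball at (228,184), a steel post at (269,204) and the clamp at (318,195) with its crank at (347,185). The lens tube is at (172,193). The ball look-alikes are blue at (128,204) and (175,258), and orange at (117,219). Only the silver ball in the grey carrier fits. I'll confirm it in an enlarged crop.

```bash
python3 - <<'E'
import cv2,numpy as np
t=cv2.imread("pics/top0.png")[160:235,205:365]; s=cv2.imread("pics/side0.png")[135:250,215:295]
a=cv2.resize(t,None,fx=5,fy=5,interpolation=cv2.INTER_CUBIC)[:, :800]
cv2.imwrite("pics/crop_t.png",a)
cv2.imwrite("pics/crop_s.png",cv2.resize(s,None,fx=5,fy=5,interpolation=cv2.INTER_CUBIC))
E
```

```text
(no output)
```

View pics/crop_t.png

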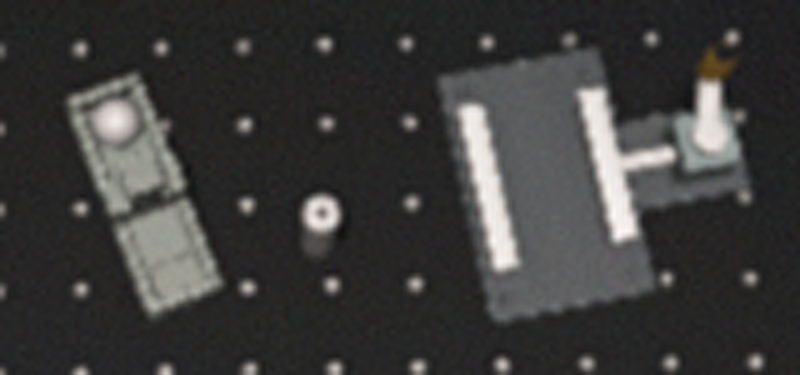

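View pics/crop_s.png

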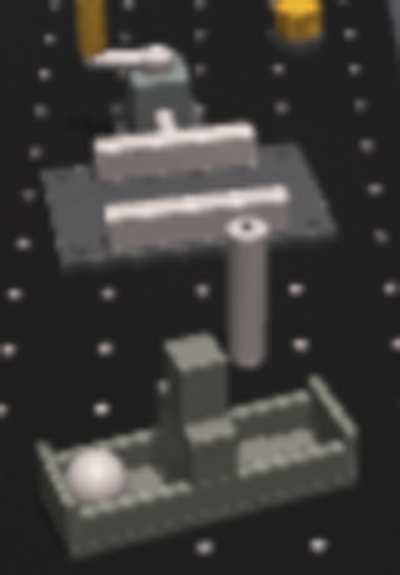

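The crop confirms it: the silver ball sits in the grey carrier's far end. The fixed jaw is on the left and the sliding jaw on the right, with the crank arm pointing away from the robot. Next I'll measure from the range data of both views.

```bash
cat > h.py <<'E'
import numpy as np,cv2
def cloud(c):
    K,V,d=c["intrinsics"],c["view"],c["range_z"]
    v,u=np.mgrid[:384,:512]
    P=np.stack([(u-K[0,2])/K[0,0]*d,(v-K[1,2])/K[1,1]*d,d],-1)
    W=(P-V[:3,3])@V[:3,:3]; W[d==0]=np.nan
    return W
def rect(p):
    (c,s,a)=cv2.minAreaRect((p*1000).astype(np.float32)); return np.round(c,1),np.round(s,1),round(a,1)
def sel(W,x,y,z):
    with np.errstate(invalid='ignore'):
        m=(W[...,0]>x[0])&(W[...,0]<x[1])&(W[...,1]>y[0])&(W[...,1]<y[1])&(W[...,2]>z[0])&(W[...,2]<z[1])
    return m
def ray(c,u,v,z):
    K,V=c["intrinsics"],c["view"]; R=V[:3,:3]; o=-R.T@V[:3,3]
    d=R.T@np.array([(u-K[0,2])/K[0,0],(v-K[1,2])/K[1,1],1]); return o+d*(z-o[2])/d[2]
E
python3 - <<'E'
from h import *
for n in("top","side"):
    c=dict(np.load(f"{n}0.npz")); W=cloud(c)
    m=sel(W,(.2,.9),(-.5,.5),(-.05,.2))
    # breadboard height
    print(n,"board z",np.nanmedian(W[sel(W,(.4,.7),(-.4,.4),(-.02,.03))][:,2]).round(4))
    m=sel(W,(.2,.85),(-.5,.45),(.024,.25)).astype(np.uint8)
    k,l,st,ce=cv2.connectedComponentsWithStats(m)
    for i in range(1,k):
        if st[i,4]>8:
            p=W[l==i]; print(ce[i].round(),st[i,4],"zmax",np.percentile(p[:,2],[50,95]).round(3),rect(p[:,:2]))
E
```

```text
top board z 0.0119
[247. 109.] 171 zmax [0.07  0.086] (array([837.3, 120.3]), array([60.9, 25.6]), 88.8)
[186. 113.] 608 zmax [0.059 0.067] (array([824.1, 364.3]), array([170.5,  51.5]), 89.9)
[311. 129.] 213 zmax [0.06  0.096] (array([ 750.3, -133.5]), array([59.5, 70.7]), 16.5)
[268. 131.] 213 zmax [0.044 0.053] (array([748. ,  37.7]), array([66.7, 62. ]), 12.0)
[227. 134.] 225 zmax [0.101 0.114] (array([728.9, 200.2]), array([62.2, 60.9]), 80.4)
[351. 139.] 65 zmax [0.08  0.091] (array([ 698.9, -287.6]), array([23.3, 25.9]), 26.7)
[335. 188.] 550 zmax [0.049 0.091] (array([ 515.1, -209.9]), array([155.8, 134.5]), 29.2)
[233. 196.] 491 zmax [0.047 0.116] (array([472.6, 176.3]), array([181.9,  59.8]), 20.6)
[303. 197.] 250 zmax [0.046 0.056] (array([482.3, -91.7]), array([153.1,  56.8]), 20.8)
[174. 195.] 162 zmax [0.109 0.117] (array([493.5, 406.7]), array([68., 43.]), 25.5)
[316. 190.] 13 zmax [0.025 0.03 ] (array([ 506. , -145.9]), array([16.8, 28.6]), 7.8)
[314. 195.] 33 zmax [0.026 0.029] (array([ 481.4, -140.4]), array([56.6, 29.5]), 60.3)
[269. 204.] 64 zmax [0.107 0.116] (ar
[... 760 characters left out ...]
44.8)
[177. 171.] 268 zmax [0.05  0.095] (array([ 750.8, -134.2]), array([59.7, 73.4]), 19.0)
[167. 215.] 770 zmax [0.064 0.112] (array([740.3, 119.5]), array([ 69.6, 231.8]), 7.6)
[134. 212.] 304 zmax [0.065 0.084] (array([838.3, 120. ]), array([66.3, 23.2]), 89.4)
[253. 224.] 1186 zmax [0.044 0.115] (array([473.5, 176. ]), array([180.9,  64.9]), 20.1)
[115. 273.] 1286 zmax [0.062 0.065] (array([826.3, 363.6]), array([ 47.3, 172.9]), 0.1)
[250. 276.] 616 zmax [0.088 0.115] (array([483. , 403.6]), array([41.8, 40.8]), 44.5)
[356. 265.] 56 zmax [0.032 0.038] (array([206.9, 329.9]), array([27.7, 13.7]), 85.7)
[346. 288.] 150 zmax [0.033 0.039] (array([249. , 407.1]), array([29.9, 36.4]), 84.8)
```

```bash
python3 - <<'E'
from h import *
for n in("top","side"):
    c=dict(np.load(f"{n}0.npz")); W=cloud(c); hsv=cv2.cvtColor(c["img"],cv2.COLOR_BGR2HSV)
    p=W[sel(W,(.43,.52),(.13,.22),(.105,.13))]; print(n,"post top",len(p),np.median(p,0).round(4),rect(p[:,:2]))
    p=W[sel(W,(.36,.58),(.08,.27),(.024,.06))]; print(" walls",rect(p[:,:2]))
    m=sel(W,(.36,.6),(-.23,-.05),(.015,.06)); p=W[m&(W[...,2]<.028)]; print(" bed",np.median(p[:,2]),rect(p[:,:2]))
    bright=(hsv[...,2]>150)
    m=(sel(W,(.37,.57),(-.23,-.04),(.042,.056))&bright).astype(np.uint8)
    k,l,st,ce=cv2.connectedComponentsWithStats(m)
    for i in range(1,k):
        if st[i,4]>8: p=W[l==i]; print(" jawtop",st[i],len(p),np.median(p[:,2]).round(4),p[:,:2].mean(0).round(4),rect(p[:,:2]))
    m=sel(W,(.44,.62),(-.3,-.17),(.075,.2)); p=W[m]; print(" crank stuff",len(p),rect(p[:,:2]))
    mb=m&(hsv[...,0]>8)&(hsv[...,0]<30)&(hsv[...,1]>100); p=W[mb]; v,u=np.nonzero(mb); print(" brass",len(p),p.mean(0) if len(p) else 0, p.max(0) if len(p) else 0,np.median(p,0),u.mean(),v.mean())
    mg=sel(W,(.44,.6),(-.27,-.17),(.06,.075)); print(" gearbox",W[mg].mean(0),rect(W[mg][:,:2]))
E
```

```text
top post top 59 [0.4725 0.1756 0.115 ] (array([472.8, 176.3]), array([29.1, 27.1]), 17.1)
 walls (array([469.5, 165. ]), array([192.5, 148.4]), 2.6)
 bed 0.020862350804233185 (array([ 480.1, -140. ]), array([239.2, 179.9]), 0.4)
 jawtop [321 178  11  30 129] 129 0.0487 [ 0.4886 -0.1812] (array([ 488.3, -182.4]), array([119.5,  21. ]), 10.1)
 jawtop [297 181  12  33 140] 140 0.049 [ 0.4725 -0.0879] (array([472.6, -87.7]), array([130.1,  19.8]), 10.7)
 jawtop [331 190   6   4  13] 13 0.044 [ 0.4922 -0.2089] (array([ 492.7, -208.6]), array([11.1, 18.8]), 7.7)
 crank stuff 90 (array([ 521.7, -249.2]), array([36.8, 81. ]), 89.3)
 brass 25 [ 0.54613461 -0.25348548  0.1127773 ] [ 0.55770841 -0.24656325  0.13380313] [ 0.5443159  -0.25168008  0.11301304] 347.32 172.96
 gearbox [ 0.5012858  -0.24846699  0.06949264] (array([ 496.8, -239.8]), array([58.9, 92. ]), 43.3)
side post top 95 [0.4743 0.1819 0.1164] (array([474.1, 175.4]), array([27.6, 32. ]), 22.2)
 walls (array([473.5, 175.9]), array([180.8,  64.9]), 20.5)
 bed 0.023228390122948486 (array([ 480.6, -140.1]), array([179.4, 236.2]), 89.9)
 jawtop [234 157  32   9 110] 110 0.0514 [ 0.4889 -0.1833] (array([ 491.7, -198.6]), array([117.1,  57.9]), 10.3)
 jawtop [236 172  36   8 125] 125 0.051 [ 0.4727 -0.0877] (array([472.2, -88.5]), array([128.4,  25.6]), 12.2)
 crank stuff 124 (array([ 527.6, -254. ]), array([69. , 25.5]), 3.7)
 brass 68 [ 0.55164545 -0.25294622  0.1111056 ] [ 0.56242548 -0.2450062   0.13534384] [ 0.55157938 -0.25316088  0.11093157] 232.5 139.35294117647058
 gearbox [ 0.50118471 -0.24191104  0.06896812] (array([ 502.2, -247.5]), array([43.7, 36. ]), 12.8)
```

```bash
cat > d.py <<'E'
# usage: d.py x y z yawdeg(of tool y axis) -> remaining shift in tool axes/units and turn about tool z
import sys,numpy as np
from station import ctrl
from scipy.spatial.transform import Rotation as Ro
o=ctrl.get_obs(); R=Ro.from_euler('xyz',o["eef_rot"]).as_matrix()
x,y,z,a=map(float,sys.argv[1:5]); a=np.radians(a)
Y=np.array([np.cos(a),np.sin(a),0]);Z=np.array([0,0,-1.]);T=np.stack([np.cross(Y,Z),Y,Z],1)
print("t",round(o["time_s"],2),"pos",o["ee_pos"].round(4),"shift",(R.T@(np.array([x,y,z])-o["ee_pos"])/.03).round(2),"turn",np.degrees(Ro.from_matrix(R.T@T).as_rotvec()).round(1)/10,"F",o["force"].round(1),"w",round(o["grip_width"],4),o["grip_force"], "q",o["qpos"].round(2))
E
python3 -m inch '1 0 0 0 0 0 1;1 0 0 0 0 0 1;1 0 0 0 0 0 1;1 0 0 0 0 0 1;1 0 0 0 0 0 0.6;1 -1 0.3 0 0 0 0;1 -1 0.3 0 0 0 0;1 -1 0.3 0 0 0 0;1 -1 0.3 0 0 0 0;1 -1 0.3 0 0 0 0'
python3 d.py .473 .1762 .081 20.4
python3 - <<'E'
from h import *
# careful clamp frame: bed footprint and jaw edges
for n in("top","side"):
    c=dict(np.load(f"{n}0.npz")); W=cloud(c); hsv=cv2.cvtColor(c["img"],cv2.COLOR_BGR2HSV)
    a=np.radians(10.4); o=np.array([.4798,-.1271]); E=np.array([[np.cos(a),np.sin(a)],[-np.sin(a),np.cos(a)]])
    L=np.full(W.shape,np.nan); L[...,:2]=(W[...,:2]-o)@E.T; L[...,2]=W[...,2]
    for lab,x,y,z in(("fixed",(-.08,.08),(.02,.07),(.045,.056)),("slide",(-.08,.08),(-.09,-.03),(.045,.056)),("gear",(-.04,.04),(-.17,-.09),(.063,.074)),("handle",(.02,.08),(-.17,-.09),(.1,.14)),("bed",(-.12,.12),(-.04,.024),(.017,.027))):
        m=sel(L,x,y,z)
        if lab in("fixed","slide"): m&=hsv[...,2]>150
        p=L[m]; print(n,lab,len(p),np.percentile(p,[2,50,98],axis=0).round(4).tolist())
E
```

```text
time_s: 1.35
ee_pos: [0.3158, 0.3775, 0.2052]
eef_rot: [-3.141, 0.0, 1.925]
force: [1.1, 0.3, -0.7]
grip_width: 0.094
grip_force: 0.0
t 1.35 pos [0.3158 0.3775 0.2052] shift [-8.11  2.59  4.14] turn [-0.    0.   -0.01] F [ 1.1  0.3 -0.7] w 0.094 0.0 q [ 0.8   0.17  1.68 -0.    1.29  0.45]
top fixed 119 [[-0.0635, 0.0307, 0.0452], [0.0019, 0.0397, 0.0497], [0.0636, 0.0489, 0.0552]]
top slide 115 [[-0.0594, -0.0734, 0.0454], [0.0002, -0.0548, 0.0496], [0.0545, -0.046, 0.0549]]
top gear 80 [[-0.0227, -0.1513, 0.0635], [-0.0057, -0.1279, 0.0692], [0.0221, -0.1084, 0.0738]]
top handle 25 [[0.0368, -0.1513, 0.1024], [0.0414, -0.1356, 0.1209], [0.0565, -0.1305, 0.1331]]
top bed 613 [[-0.1001, -0.0389, 0.0173], [-0.001, -0.0077, 0.0217], [0.0952, 0.0229, 0.0266]]
side fixed 125 [[-0.0609, 0.0286, 0.0463], [0.0012, 0.0417, 0.051], [0.0613, 0.0488, 0.0539]]
side slide 104 [[-0.0557, -0.0807, 0.0462], [0.0002, -0.0536, 0.0515], [0.054, -0.0448, 0.0546]]
side gear 58 [[-0.0215, -0.1434, 0.0638], [-0.0014, -0.114, 0.0703], [0.0213, -0.1071, 0.0739]]
side handle 51 [[0.0371, -0.1439, 0.1007], [0.0489, -0.1359, 0.1171], [0.057, -0.1297, 0.1331]]
side bed 285 [[-0.0969, -0.039, 0.0201], [0.0141, -0.0217, 0.0236], [0.0981, 0.0205, 0.0264]]
```

```bash
python3 -m inch '1 -1 0.3 0 0 0 0;1 -1 0.3 0 0 0 0;1 -1 0.3 0 0 0 0;1 -1 0.3 0 0 0 0;1 -1 0.3 0 0 0 0;1 -1 0.3 0 0 0 0;1 -1 0.3 0 0 0 0;1 -1 0.3 0 0 0 0;1 -0.1 0.2 0.5 0 0 0;1 0 0 0.5 0 0 0'
python3 d.py .473 .1762 .081 20.4
```

```text
time_s: 2.6
ee_pos: [0.4724, 0.178, 0.1739]
eef_rot: [-3.141, -0.0, 1.925]
force: [0.4, 0.8, 0.0]
grip_width: 0.094
grip_force: 0.0
t 2.6 pos [0.4724 0.178  0.1739] shift [-0.06  0.    3.1 ] turn [-0.01 -0.   -0.01] F [0.4 0.8 0. ] w 0.094 0.0 q [ 0.29  0.23  1.69  0.    1.23 -0.07]
```

```bash
python3 -m inch '1 -0.05 0 0.6 0 0 0;1 0 0 0.7 0 0 0;1 0 0 0.7 0 0 0;1 0 0 0.6 0 0 0;1 0 0 0.4 0 0 0;1 0 0 0.1 0 0 0;0 0 0 0 0 0 0;-0.4 0 0 0 0 0 0;-1 0 0 0 0 0 0;-1 0 0 0 0 0 0' 50
python3 d.py .473 .1762 .081 20.4
```

```text
time_s: 3.85
ee_pos: [0.4734, 0.1762, 0.0827]
eef_rot: [3.141, 0.0, 1.925]
force: [-0.0, 0.7, 0.5]
grip_width: 0.057
grip_force: 0.0
t 3.85 pos [0.4734 0.1762 0.0827] shift [ 0.   -0.01  0.06] turn [ 0.    0.   -0.01] F [-0.   0.7  0.5] w 0.057 0.0 q [ 0.28  0.34  1.77  0.    1.02 -0.07]
```

```bash
python3 -m inch '-1 0 0 0.05 0 0 0;-1 0 0 0 0 0 0;-1 0 0 0 0 0 0;-1 0 0 0 0 0 0;-1 0 0 0 0 0 0;-1 0 0 0 0 0 0'
python3 d.py .473 .1762 .081 20.4
```

```text
time_s: 4.6
ee_pos: [0.4734, 0.1762, 0.081]
eef_rot: [3.141, 0.0, 1.925]
force: [0.9, 0.7, -0.7]
grip_width: 0.0277
grip_force: 50.0
t 4.6 pos [0.4734 0.1762 0.081 ] shift [ 0.   -0.01 -0.  ] turn [ 0.    0.   -0.01] F [ 0.9  0.7 -0.7] w 0.0277 49.99690890312195 q [ 0.28  0.35  1.78 -0.    1.02 -0.07]
```

```bash
python3 -m inch '-1 0 0 -0.2 0 0 0;-1 0 0 -0.4 0 0 0;-1 0 0 -0.7 0 0 0;-1 0 0 -0.7 0 0 0;-1 0 0 -0.7 0 0 0;-1 0 0 -0.7 0 0 0;-1 0 0 -0.7 0 0 0;-1 0 0 -0.4 0 0 0;-1 0 0 -0.3 0 0 0;-1 0 0 -0.2 0 0 0'
python3 -m inch '-1 0 0 0 -0.3 0 0;-1 0 0 0 -0.5 0 0;-1 0 0 0 -0.6 0 0;-1 0 0 0 -0.6 0 0;-1 0 0 0 -0.6 0 0;-1 0 0 0 -0.5 0 0;-1 0 0 0 -0.4 0 0;-1 0 0 0 -0.3 0 0;-1 0 0 0 -0.2 0 0;-1 0 0 0 0 0 0'
python3 d.py .473 .1762 .231 20.4
python3 - <<'E'
from station import camera
import cv2,numpy as np
s=camera("side")["img"][90:270,180:340]; t=camera("top")["img"][130:270,160:320]
cv2.imwrite("pics/tilt.png",np.hstack([cv2.resize(s,(400,450)),cv2.resize(t,(400,450))]))
E
```

```text
time_s: 5.85
ee_pos: [0.4732, 0.1762, 0.2311]
eef_rot: [-3.141, -0.0, 1.925]
force: [-0.8, -0.3, -6.1]
grip_width: 0.0279
grip_force: 50.0
time_s: 7.1
ee_pos: [0.4725, 0.176, 0.2299]
eef_rot: [2.446, -0.0, 1.925]
force: [0.3, -0.6, -6.8]
grip_width: 0.0279
grip_force: 50.0
t 7.1 pos [0.4725 0.176  0.2299] shift [ 0.    0.04 -0.02] turn [ 3.98  0.   -0.01] F [ 0.3 -0.6 -6.8] w 0.0279 49.980488419532776 q [ 0.25 -0.17  2.12  0.14  0.51 -0.21]
```

View pics/tilt.png

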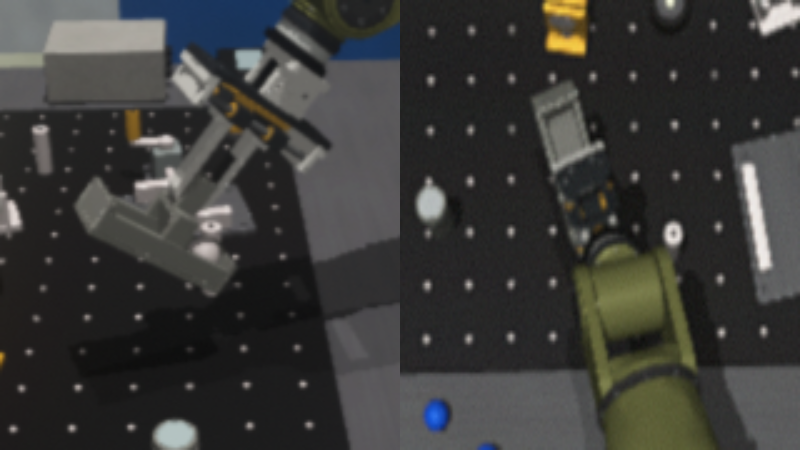

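The tipped carrier shows the ball at the low, robot-side end, around (207,252) in the crop. I'll hold a little longer, level it and check again.

```bash
python3 -m inch '-1 0 0 0 0 0 0;-1 0 0 0 0 0 0;-1 0 0 0 0 0 0;-1 0 0 0 0 0 0;-1 0 0 0 0.1 0 0;-1 0 0 0 0.2 0 0;-1 0 0 0 0.4 0 0;-1 0 0 0 0.5 0 0;-1 0 0 0 0.5 0 0;-1 0 0 0 0.5 0 0'
python3 -m inch '-1 0 0 0 0.5 0 0;-1 0 0 0 0.4 0 0;-1 0 0 0 0.4 0 0;-1 0 0 0 0.3 0 0;-1 0 0 0 0.2 0 0;-1 0 0 0 0 0 0'
python3 d.py .481 -.134 .231 10.4
python3 - <<'E'
from station import camera
import cv2,numpy as np
s=camera("side")["img"][90:270,180:340]
cv2.imwrite("pics/lev.png",cv2.resize(s,(533,600)))
E
```

```text
time_s: 8.45
ee_pos: [0.4736, 0.1762, 0.2314]
eef_rot: [2.83, 0.0, 1.925]
force: [0.3, -0.0, -6.5]
grip_width: 0.0279
grip_force: 50.0
time_s: 9.2
ee_pos: [0.474, 0.1764, 0.2309]
eef_rot: [3.141, 0.0, 1.925]
force: [1.0, -0.4, -6.6]
grip_width: 0.0275
grip_force: 50.0
t 9.2 pos [0.474  0.1764 0.2309] shift [-9.79 -3.37 -0.  ] turn [0.   0.   0.99] F [ 1.  -0.4 -6.6] w 0.0275 49.98184382915497 q [ 0.28  0.18  1.61 -0.    1.35 -0.07]
```

View pics/lev.png

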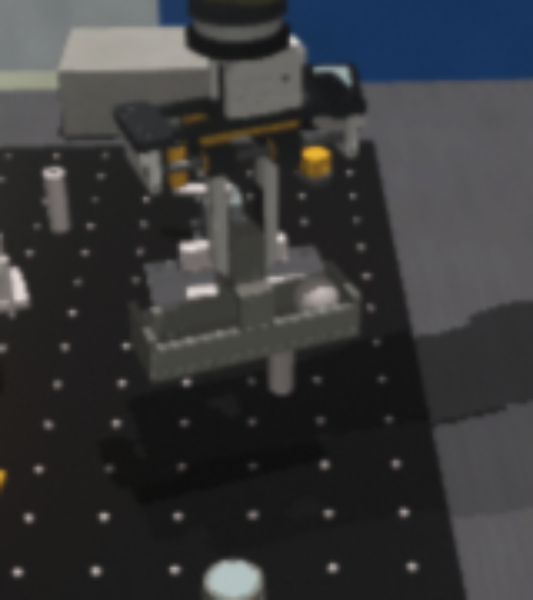

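The carrier is level and the ball is in the robot-side pocket, near (320,295). Now I'll carry it over to the clamp.

```bash
python3 -m inch '-1 -0.3 -0.1 0 0 0 0;-1 -0.6 -0.2 0 0 0 0;-1 -0.8 -0.28 0 0 0 0;-1 -0.8 -0.28 0 0 0 0;-1 -0.8 -0.28 0 0 0 0;-1 -0.8 -0.28 0 0 0 0;-1 -0.8 -0.28 0 0 0 0;-1 -0.8 -0.28 0 0 0 0;-1 -0.8 -0.28 0 0 0 0;-1 -0.8 -0.28 0 0 0 0'
python3 -m inch '-1 -0.8 -0.28 0 0 0 0;-1 -0.8 -0.28 0 0 0 0;-1 -0.5 -0.2 0 0 0 0;-1 -0.3 -0.1 0 0 0 0;-1 0 0 0 0 0 0.2;-1 0 0 0 0 0 0.3;-1 0 0 0 0 0 0.3;-1 0 0 0 0 0 0.2;-1 0 0 0 0 0 0'
python3 d.py .481 -.134 .131 10.4
```

```text
time_s: 10.5
ee_pos: [0.4773, -0.0576, 0.2312]
eef_rot: [3.141, 0.001, 1.924]
force: [-0.4, 0.1, -6.2]
grip_width: 0.0274
grip_force: 50.0
time_s: 11.62
ee_pos: [0.4786, -0.1317, 0.231]
eef_rot: [3.142, -0.0, 1.751]
force: [0.4, 0.7, -6.4]
grip_width: 0.028
grip_force: 50.0
t 11.62 pos [ 0.4786 -0.1317  0.231 ] shift [-0.09  0.07  3.33] turn [ 0.   -0.   -0.01] F [ 0.4  0.7 -6.4] w 0.028 49.98188316822052 q [-0.34  0.16  1.63  0.    1.35 -0.52]
```

```bash
python3 -m inch '-1 -0.09 0.07 0.3 0 0 0;-1 0 0 0.6 0 0 0;-1 0 0 0.6 0 0 0;-1 0 0 0.6 0 0 0;-1 0 0 0.6 0 0 0;-1 0 0 0.4 0 0 0;-1 0 0 0.2 0 0 0;-1 0 0 0 0 0 0'
python3 d.py .481 -.134 .091 10.4
cat > chk.py <<'E'
from h import *; from station import camera
import sys
zo=float(sys.argv[1]) # underside height
a=np.radians(10.4); o=np.array([.4798,-.1271]); E=np.array([[np.cos(a),np.sin(a)],[-np.sin(a),np.cos(a)]])
for n in("top","side"):
    c=camera(n); np.savez(f"{n}1.npz",**c); W=cloud(c); L=W.copy(); L[...,:2]=(W[...,:2]-o)@E.T; hsv=cv2.cvtColor(c["img"],cv2.COLOR_BGR2HSV)
    m=sel(L,(-.12,.12),(-.09,.03),(zo+.026,zo+.046))&(hsv[...,2]<150); p=L[m]
    print(n,"carrier rim",len(p),np.percentile(p,[1,50,99],axis=0).round(4).tolist(),rect(p[:,:2]))
    for lab,y in(("fixed",(.02,.07)),("slide",(-.09,-.015))):
        m=sel(L,(-.08,.08),y,(.045,.056))&(hsv[...,2]>150); p=L[m]; print(n,lab,len(p),(np.percentile(p,[2,98],axis=0)).round(4).tolist())
    m=(hsv[...,0]>8)&(hsv[...,0]<30)&(hsv[...,1]>100)&sel(L,(-.08,.08),(-.21,-.07),(.085,.14)); p=L[m]
    if len(p): print(n,"handle",len(p),np.median(p,0).round(4),np.percentile(p,[3,97],axis=0).round(4).tolist())
E
python3 chk.py .062
```

```text
time_s: 12.62
ee_pos: [0.4811, -0.1344, 0.1319]
eef_rot: [-3.141, -0.0, 1.75]
force: [0.2, 0.3, -5.1]
grip_width: 0.0276
grip_force: 50.0
t 12.62 pos [ 0.4811 -0.1344  0.1319] shift [ 0.01 -0.    1.36] turn [-0.   -0.   -0.01] F [ 0.2  0.3 -5.1] w 0.0276 49.98159885406494 q [-0.35  0.26  1.75 -0.    1.13 -0.53]
top carrier rim 31 [[0.0464, 0.0039, 0.0882], [0.0745, 0.0181, 0.0955], [0.0888, 0.0234, 0.1068]] (array([67.1, 13.9]), array([18.8, 43.9]), 87.3)
top fixed 47 [[0.0071, 0.0317, 0.0459], [0.0637, 0.0484, 0.0554]]Traceback (most recent call last):
  File "chk.py", line 10, in <module>
    m=sel(L,(-.08,.08),y,(.045,.056))&(hsv[...,2]>150); p=L[m]; print(n,lab,len(p),(np.percentile(p,[2,98],axis=0)).round(4).tolist())
                                                                                    ~~~~~~~~~~~~~^^^^^^^^^^^^^^^^^
    return _quantile_unchecked(
        a, q, axis, out, overwrite_input, method, keepdims, weights)
    return _ureduce(a,
                    func=_quantile_ureduce_func,
    ...<5 lines>...
                    overwrite_input=overwrite_input,
                    method=method)
    r = func(a, **kwargs)
    result = _quantile(arr,
                       quantiles=q,
    ...<2 lines>...
                       out=out,
                       weights=wgt)
    slices_having_nans = np.isnan(arr[-1, ...])
                                  ~~~^^^^^^^^^
IndexError: index -1 is out of bounds for axis 0 with size 0
```

Seen from above, the carrier's +y edge is at 23 mm, against the fixed jaw's face at 30 mm, and its far end is at 89 mm. Both match the plan, so I'll lower it.

```bash
sed -i 's/; p=L\[m\]; print(n,lab/; p=L[m] if m.any() else np.full((1,3),np.nan); print(n,lab/' chk.py
python3 -m inch '-1 0 0 0.2 0 0 0;-1 0 0 0.3 0 0 0;-1 0 0 0.3 0 0 0;-1 0 0 0.25 0 0 0;-1 0 0 0.1 0 0 0;-1 0 0 0.1 0 0 0;-1 0 0 0.06 0 0 0;-1 0 0 0 0 0 0'
python3 d.py .481 -.134 .091 10.4
```

```text
time_s: 13.68
ee_pos: [0.4811, -0.1344, 0.0927]
eef_rot: [3.142, -0.0, 1.75]
force: [-0.8, -0.0, -6.6]
grip_width: 0.0275
grip_force: 50.0
t 13.68 pos [ 0.4811 -0.1344  0.0927] shift [ 0.01 -0.    0.06] turn [ 0.   -0.   -0.01] F [-0.8 -0.  -6.6] w 0.0275 49.98162031173706 q [-0.35  0.32  1.78  0.    1.04 -0.53]
```

```bash
python3 -m inch '-1 0 0 0.03 0 0 0;-1 0 0 0.03 0 0 0;-1 0 0 0 0 0 0'
python3 d.py .481 -.134 .091 10.4
```

```text
time_s: 14.05
ee_pos: [0.4812, -0.1345, 0.0911]
eef_rot: [3.141, 0.0, 1.75]
force: [-2.8, -0.3, -3.1]
grip_width: 0.0276
grip_force: 50.0
t 14.05 pos [ 0.4812 -0.1345  0.0911] shift [ 0.02 -0.01  0.  ] turn [ 0.    0.   -0.01] F [-2.8 -0.3 -3.1] w 0.0276 49.98875677585602 q [-0.35  0.32  1.78 -0.    1.04 -0.53]
```

```bash
python3 -m inch '-1 0 0 0.02 0 0 0;0.4 0 0 0 0 0 0;0.4 0 0 0 0 0 0;0.4 0 0 0 0 0 0;0.4 0 0 0 0 0 0;0.4 0 0 -0.2 0 0 0;0.4 0 0 -0.6 0 0 0;0.4 0 0 -1 0 0 0;0.4 0 0 -1 0 0 0;0.4 0 0 -1 0 0 0' 30
python3 d.py .481 -.134 .191 10.4
python3 chk.py .022
```

```text
time_s: 15.3
ee_pos: [0.4811, -0.1344, 0.2057]
eef_rot: [3.141, 0.0, 1.75]
force: [-0.1, -0.3, 0.6]
grip_width: 0.0658
grip_force: 0.0
t 15.3 pos [ 0.4811 -0.1344  0.2057] shift [0.01 0.   0.49] turn [ 0.    0.   -0.01] F [-0.1 -0.3  0.6] w 0.0658 0.0 q [-0.35  0.19  1.66 -0.    1.29 -0.53]
top carrier rim 33 [[0.0436, -0.0051, 0.0485], [0.0826, 0.0163, 0.0552], [0.0895, 0.0241, 0.0673]] (array([66. ,  9.6]), array([29.6, 47. ]), 89.8)
top fixed 48 [[0.0039, 0.0317, 0.0451], [0.0629, 0.0478, 0.055]]
top slide 1 [[nan, nan, nan], [nan, nan, nan]]
side carrier rim 409 [[-0.0888, -0.0664, 0.0482], [-0.0083, -0.0024, 0.0532], [0.0895, 0.0287, 0.0671]] (array([ -0.2, -19.1]), array([179.8,  97.9]), 0.1)
side fixed 93 [[-0.0509, 0.0293, 0.0476], [0.0611, 0.0483, 0.054]]
side slide 1 [[nan, nan, nan], [nan, nan, nan]]
side handle 68 [ 0.048  -0.1371  0.112 ] [[0.0377, -0.1433, 0.0869], [0.0576, -0.13, 0.1329]]
```

The carrier stands between the jaws, centred to about 1 mm and clear of the gripper. The handle's side-view fit is about (49, −141) mm in the clamp frame, so the crank is near 0.24 rad. I'll turn the tool so the fingers close along the handle's path.

```bash
python3 -m inch '0.4 0 0 0 0 0 -0.9;0.4 0 0 0 0 0 -1;0.4 0 0 0 0 0 -1;0.4 0 0 0 0 0 -1;0.4 0 0 0 0 0 -1;0.4 0 0 0 0 0 -1;0.4 0 0 0 0 0 -1;0.4 0 0 0 0 0 -0.7;0.4 -0.6 -0.9 0 0 0 0;0.4 -0.6 -0.9 0 0 0 0'
python3 -m inch '0.4 -0.6 -0.9 0 0 0 0;0.4 -0.6 -0.9 0 0 0 0;0.4 -0.2 -0.3 0 0 0 0;0.4 0 0 0 0 0 0' 
python3 d.py .5532 -.2579 .097 86.6; python3 chk.py .022
```

```text
time_s: 16.65
ee_pos: [0.5138, -0.1911, 0.2038]
eef_rot: [3.141, -0.0, 3.078]
force: [0.7, 0.9, -0.7]
grip_width: 0.0657
grip_force: 0.0
time_s: 17.15
ee_pos: [0.5511, -0.256, 0.2036]
eef_rot: [3.141, -0.001, 3.077]
force: [0.6, 0.3, -0.1]
grip_width: 0.0655
grip_force: 0.0
t 17.15 pos [ 0.5511 -0.256   0.2036] shift [-0.08 -0.06  3.55] turn [ 0.   -0.01 -0.03] F [ 0.6  0.3 -0.1] w 0.0655 0.0 q [-0.5   0.43  1.35  0.    1.36 -2.  ]
top carrier rim 111 [[-0.0548, -0.0463, 0.0481], [0.0612, 0.0128, 0.0544], [0.0897, 0.0238, 0.0663]] (array([ 15.6, -19.7]), array([ 87.1, 148.2]), 89.3)
top fixed 118 [[-0.0615, 0.0246, 0.0455], [0.0625, 0.0486, 0.0551]]
top slide 26 [[0.0264, -0.0621, 0.0462], [0.0579, -0.0471, 0.0556]]
side carrier rim 345 [[-0.0896, -0.0646, 0.0481], [-0.0198, -0.0008, 0.053], [0.0895, 0.0276, 0.067]] (array([ -0.8, -20. ]), array([ 99.5, 181.5]), 87.5)
side fixed 117 [[-0.0599, 0.0292, 0.0472], [0.0614, 0.0485, 0.054]]
side slide 32 [[0.0139, -0.0633, 0.0477], [0.0531, -0.0447, 0.0542]]
side handle 68 [ 0.0481 -0.1364  0.1112] [[0.0376, -0.1436, 0.0906], [0.0577, -0.1294, 0.133]]
```

Descend over the handle and close gently first.

```bash
python3 -m inch '0.4 -0.08 -0.06 0.4 0 0 0;0.4 0 0 0.8 0 0 0;0.4 0 0 0.8 0 0 0;0.4 0 0 0.6 0 0 0;0.4 0 0 0.5 0 0 0;0.4 0 0 0.3 0 0 0;0.4 0 0 0.15 0 0 0;-1 0 0 0 0 0 0;-1 0 0 0 0 0 0;-1 0 0 0 0 0 0' 15
python3 -m inch '-1 0 0 0 0 0 0;-1 0 0 0 0 0 0;-1 0 0 0 0 0 0;-1 0 0 0 0 0 0'
python3 d.py .5532 -.2579 .097 86.6
```

```text
time_s: 18.5
ee_pos: [0.5538, -0.2582, 0.0982]
eef_rot: [-3.141, 0.001, 3.077]
force: [-0.9, -0.4, -0.6]
grip_width: 0.0394
grip_force: 0.0
time_s: 19.0
ee_pos: [0.5537, -0.2582, 0.0978]
eef_rot: [-3.141, 0.0, 3.077]
force: [0.2, -0.5, 1.2]
grip_width: 0.0215
grip_force: 15.0
t 19.0 pos [ 0.5537 -0.2582  0.0978] shift [0.02 0.01 0.03] turn [-0.    0.   -0.03] F [ 0.2 -0.5  1.2] w 0.0215 15.00011127369362 q [-0.5   0.54  1.45 -0.    1.16 -2.  ]
```

The handle is held at 22 mm width with almost no side load, and the crank reads 0.244 rad. Start cranking.

```bash
cat > cr.py <<'E'
import numpy as np
from station import ctrl
o=ctrl.get_obs(); a=np.radians(10.4); E=np.array([[np.cos(a),np.sin(a)],[-np.sin(a),np.cos(a)]])
p=E@(o["ee_pos"][:2]-np.array([.4798,-.1271])); r=p-[0,-.13]; th=np.arctan2(-r[1],r[0])
ty=np.array([np.sin(o["eef_rot"][2]),-np.cos(o["eef_rot"][2])]); ty=E@ty
print("r",np.hypot(*r).round(4),"crank",th.round(3),"face y",(-48+6*th).round(1),"tool yaw minus crank deg",(np.degrees(np.arctan2(ty[1],ty[0])+th)-90).round(1),"F clamp",(E@o["force"][:2]).round(1),"Fz",o["force"][2].round(1),"w",o["grip_width"].round(4))
E
python3 cr.py
python3 -m inch '-1 0.006 -0.15 0 0 0 0.5;-1 0.025 -0.29 0 0 0 1;-1 0.025 -0.29 0 0 0 1;-1 0.025 -0.29 0 0 0 1;-1 0.006 -0.15 0 0 0 0.5;-1 0 0 0 0 0 0' 40
python3 cr.py
```

```text
time_s: 19.75
ee_pos: [0.5397, -0.29, 0.0979]
eef_rot: [-3.141, 0.0, 2.379]
force: [-0.5, -2.1, 1.4]
grip_width: 0.0211
grip_force: 40.0Traceback (most recent call last):
  File "cr.py", line 6, in <module>
    print("r",np.hypot(*r).round(4),"crank",th.round(3),"face y",(-48+6*th).round(1),"tool yaw minus crank deg",(np.degrees(np.arctan2(ty[1],ty[0])+th)-90).round(1),"F clamp",(E@o["force"][:2]).round(1),"Fz",o["force"][2].round(1),"w",o["grip_width"].round(4))
                                                                                                                                                                                                                                           ^^^^^^^^^^^^^^^^^^^^^
AttributeError: 'float' object has no attribute 'round'
Traceback (most recent call last):
  File "cr.py", line 6, in <module>
    print("r",np.hypot(*r).round(4),"crank",th.round(3),"face y",(-48+6*th).round(1),"tool yaw minus crank deg",(np.degrees(np.arctan2(ty[1],ty[0])+th)-90).round(1),"F clamp",(E@o["force"][:2]).round(1),"Fz",o["force"][2].round(1),"w",o["grip_width"].round(4))
                                                                                                                                                                                                                                           ^^^^^^^^^^^^^^^^^^^^^
AttributeError: 'float' object has no attribute 'round'
```

```bash
sed -i 's/,o\["grip_width"\].round(4)/,o["grip_width"]/' cr.py; python3 cr.py
python3 -m inch '-1 0.006 -0.15 0 0 0 0.5;-1 0.025 -0.29 0 0 0 1;-1 0.025 -0.29 0 0 0 1;-1 0.025 -0.29 0 0 0 1;-1 0.006 -0.15 0 0 0 0.5;-1 0 0 0 0 0 0'
python3 cr.py
```

```text
r 0.0506 crank 0.948 face y -42.3 tool yaw minus crank deg 0.2 F clamp [-0.9 -2. ] Fz 1.4 w 0.021140242730224752
time_s: 20.5
ee_pos: [0.5088, -0.3053, 0.0979]
eef_rot: [-3.141, 0.001, 1.683]
force: [-2.5, -2.6, 1.2]
grip_width: 0.0213
grip_force: 40.0
r 0.0507 crank 1.642 face y -38.1 tool yaw minus crank deg 0.1 F clamp [-2.9 -2.1] Fz 1.2 w 0.021287004481011472
```

```bash
python3 -m inch '-1 0.006 -0.15 0 0 0 0.5;-1 0.006 -0.15 0 0 0 0.5;-1 0.006 -0.15 0 0 0 0.5;-1 0.006 -0.15 0 0 0 0.5;-1 0.006 -0.15 0 0 0 0.5;-1 0.006 -0.15 0 0 0 0.5;-1 0.006 -0.15 0 0 0 0.5;-1 0.006 -0.15 0 0 0 0.5;-1 0 0 0 0 0 0'
python3 cr.py
python3 -m inch '-1 0.006 -0.15 0 0 0 0.5;-1 0.006 -0.15 0 0 0 0.5;-1 0.006 -0.15 0 0 0 0.5;-1 0.006 -0.15 0 0 0 0.5;-1 0 0 0 0 0 0'
python3 cr.py
```

```text
time_s: 21.62
ee_pos: [0.4745, -0.297, 0.0979]
eef_rot: [-3.141, 0.0, 0.986]
force: [-2.3, -1.8, 1.3]
grip_width: 0.0209
grip_force: 40.0
r 0.0509 crank 2.353 face y -33.9 tool yaw minus crank deg 0.9 F clamp [-2.6 -1.3] Fz 1.3 w 0.020939395997563177
time_s: 22.25
ee_pos: [0.4616, -0.2844, 0.0978]
eef_rot: [-3.141, 0.0, 0.637]
force: [-1.9, -0.4, 2.2]
grip_width: 0.0215
grip_force: 40.0
r 0.0511 crank 2.708 face y -31.8 tool yaw minus crank deg 1.3 F clamp [-1.9 -0.1] Fz 2.2 w 0.02149259333382283
```

```bash
for i in 1; do python3 -m inch '-1 0.003 -0.08 0 0 0 0.25;-1 0.003 -0.08 0 0 0 0.25;-1 0.003 -0.07 0 0 0 0.25;-1 0.003 -0.07 0 0 0 0.25;-1 0 0 0 0 0 0' >/dev/null; python3 cr.py; done
python3 -m inch '-1 0.003 -0.07 0 0 0 0.25;-1 0 0 0 0 0 0' >/dev/null; python3 cr.py
```

```text
r 0.0511 crank 2.88 face y -30.7 tool yaw minus crank deg 1.1 F clamp [-2.6 -2. ] Fz 2.0 w 0.020903206459195182
r 0.0511 crank 2.921 face y -30.5 tool yaw minus crank deg 1.0 F clamp [-2.8 -2.3] Fz 2.6 w 0.02104503320335372
```

```bash
python3 -m inch '-1 0.002 -0.07 0 0 0 0.2;-1 0 0 0 0 0 0' >/dev/null; python3 cr.py
python3 -m inch '-1 0.002 -0.07 0 0 0 0.2;-1 0 0 0 0 0 0' >/dev/null; python3 cr.py
```

```text
r 0.0511 crank 2.966 face y -30.2 tool yaw minus crank deg 1.3 F clamp [-3.3 -2.4] Fz 2.3 w 0.021141875057957803
r 0.0511 crank 3.009 face y -29.9 tool yaw minus crank deg 1.8 F clamp [-2.2 -1. ] Fz 3.3 w 0.021098179920670264
```

```bash
python3 -m inch '-1 0.002 -0.05 0 0 0 0.2;-1 0 0 0 0 0 0' >/dev/null; python3 cr.py
```

```text
r 0.0511 crank 3.032 face y -29.8 tool yaw minus crank deg 1.0 F clamp [-2.2 -4.3] Fz 2.0 w 0.021456646621467623
```

```bash
for k in 1; do python3 -m inch '-1 0 -0.05 0 0 0 0.1;-1 0 0 0 0 0 0' >/dev/null; python3 cr.py; done; python3 -m inch '-1 0 -0.05 0 0 0 0.1;-1 0 0 0 0 0 0' >/dev/null; python3 cr.py
```

```text
r 0.0511 crank 3.052 face y -29.7 tool yaw minus crank deg 1.2 F clamp [-1.9 -8. ] Fz 1.0 w 0.02120613661983672
r 0.0511 crank 3.072 face y -29.6 tool yaw minus crank deg 1.3 F clamp [ -0.5 -10.6] Fz -1.0 w 0.02164668379535537
```

```bash
python3 -m inch '-1 0 -0.05 0 0 0 0.1;-1 0 0 0 0 0 0' >/dev/null; python3 cr.py; python3 -m inch '-1 0 -0.05 0 0 0 0.1;-1 0 0 0 0 0 0' >/dev/null; python3 cr.py
```

```text
r 0.0511 crank 3.093 face y -29.4 tool yaw minus crank deg 1.5 F clamp [ -0.1 -14.3] Fz -2.5 w 0.02124348446024566
r 0.0512 crank 3.112 face y -29.3 tool yaw minus crank deg 1.6 F clamp [  0.9 -18.2] Fz -4.6 w 0.021235476950734414
```

The force rises steadily with crank angle, so the jaw is pressing. Release and back off upward.

```bash
python3 -m inch '0.3 0 0 0 0 0 0;0.3 0 0 0 0 0 0;0.3 0 0 0 0 0 0;0.3 0 0 0 0 0 0;0.3 0 0 -0.4 0 0 0;0.3 0 0 -0.8 0 0 0;0.3 0 0 -1 0 0 0;0.3 0 0 -1 0 0 0;0.3 0 0 -1 0 0 0;0.3 0 0 -0.8 0 0 0'
python3 -m inch '0.3 0 0.8 0 0 0 0;0.3 0 0.8 0 0 0 0;0.3 0 1 0 0 0 0;0.3 0 1 0 0 0 0;0.3 0 1 0 0 0 0;0.3 0 1 0 0 0 0;0.3 0 0 0 0 0 0'
python3 chk.py .022
python3 - <<'E'
from h import *
c=dict(np.load("top1.npz"));s=dict(np.load("side1.npz"))
cv2.imwrite("pics/end.png",np.hstack([cv2.resize(c["img"][155:235,270:370],(400,320),interpolation=2),cv2.resize(s["img"][120:200,205:305],(400,320),interpolation=2)]))
E
```

```text
time_s: 26.12
ee_pos: [0.4526, -0.2637, 0.2499]
eef_rot: [3.141, -0.001, 0.241]
force: [-0.9, -0.0, 0.3]
grip_width: 0.0611
grip_force: 0.0
time_s: 27.0
ee_pos: [0.4924, -0.428, 0.2477]
eef_rot: [-3.141, 0.0, 0.239]
force: [0.9, 0.7, 0.0]
grip_width: 0.0613
grip_force: 0.0
top carrier rim 84 [[-0.0677, -0.03, 0.0483], [0.0782, -0.01, 0.0552], [0.0893, 0.0297, 0.0669]] (array([8.9, 1.2]), array([ 60.5, 161.8]), 88.8)
top fixed 73 [[0.0072, 0.0229, 0.0453], [0.0743, 0.0476, 0.0553]]
top slide 124 [[-0.0581, -0.0649, 0.0451], [0.0577, -0.024, 0.0557]]
top handle 20 [-0.0583 -0.1294  0.1177] [[-0.0612, -0.1386, 0.0951], [-0.0505, -0.1242, 0.1352]]
side carrier rim 228 [[-0.0886, -0.048, 0.0482], [0.0055, 0.0191, 0.0534], [0.0896, 0.0296, 0.067]] (array([  0. , -11.1]), array([ 81.9, 180.1]), 89.9)
side fixed 117 [[-0.0508, 0.0268, 0.0463], [0.0616, 0.0494, 0.0545]]
side slide 60 [[-0.0577, -0.0486, 0.0491], [0.0578, -0.026, 0.0551]]
side handle 57 [-0.0493 -0.1303  0.1106] [[-0.0585, -0.1371, 0.0874], [-0.0419, -0.1244, 0.1333]]
```

View pics/end.png

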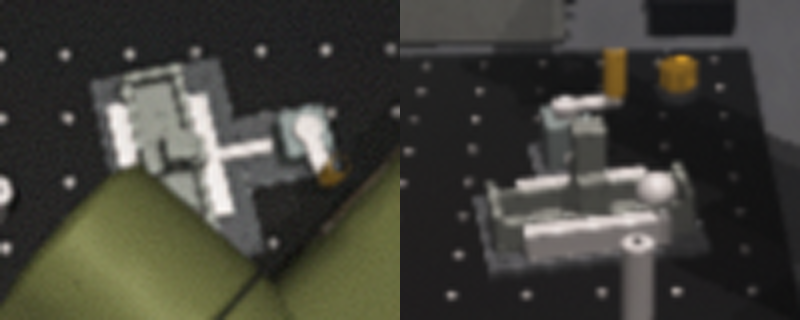

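The carrier is clamped squarely: its edges are at ±30 mm and its ends at ±89 mm in the clamp frame. The ball is in the robot-side pocket, near (657,187) in the right crop, and post_a stands where it was.

```bash
python3 -c "
from station import ticket; print(ticket.hand_in())"
```

```text
the job is handed in; nothing more can be done
None
```

The job is handed in: the ball rolled into the empty end's pocket, and the carrier is clamped snugly and squarely, midway along the jaws, at about 27 s of the 64 s allowed.

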